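# Load a bento tier into the drawer steriliser and start it

## Task

Take the single open bento tier off the oak tray and set it down, without dropping it, upright and flat on the drawer floor between the two low rails of the open steriliser drawer. Slide the drawer fully shut with the tier in it, then push the start button on top of the steriliser all the way down and let it spring back. Leave the stack of two tiers, the cup, the bowl and the forks where they are.

Things in the scene. Friction and masses are not known exactly. Their poses are not given: they have to be found in the camera images.
- tier_centre (a point): Centre (half-way up) of the single stainless bento tier to load: an open-topped rectangular box 110 long (own x) x 58 wide (own y) x 48 high (own z up), walls 3 mm, about 0.16 kg. It stands open side up on the oak tray (tray top 15 above the work surface), so this point starts 39 above the work surface. Grasp it across its 58 mm width.
- drawer_bay (a point): Middle of the drawer floor's upper face (30 above the work surface): where the centre of the tier's underside goes. Moves with the drawer. Own x is level and points into the steriliser (the way the drawer shuts), y to its left, z up. Two rails 9 high, 8 wide, 150 long run along x at y = -41 and +41: 74 clear for the 58 wide tier, its length along x. See steriliser.
- drawer_pull (a point): Centre of the outer face of the pull lip: a bar 140 wide (own y), 25 high, standing 21 out of the drawer's front panel. At (-121, 0, 80.5) in the frame of drawer_bay, 110.5 above the work surface, same axes; moves with the drawer. Push on it along own x to shut the drawer.
- steriliser: Fixed white housing 240 deep (own x, pointing to its rear), 250 wide, 135 high; origin under its middle; only the button rises above. Its drawer, inside: x -85 to +81, 202 wide, in drawer_bay's frame; side and rear walls 36 high; front panel x -100 to -85, 246 wide, top 93 above the drawer floor. Open by d, the drawer has the housing's face at x = d - 85 mm.
- drawer (a joint): Opening of the drawer in m: 0 shut, 0.165 to 0.19 at the start, 0.20 at most. Slides with about 2 N of friction and stays where it is left.
- start_top (a point): Centre of the top of the round start button (40 across) on the steriliser's top, 75 behind its front face; moves with the button. Push it straight down.
- start (a joint): Travel of the start button in m: 0 up, 0.012 fully down against its stop; a spring returns it; 9 N hold it fully down.
- stack_centre (a point): Centre of the stack of the two other bento tiers with its lid on, 110 (with clips 116) x 58 x 104 high, on the tray. Leave alone.
- cup_centre (a point): Centre of the pink plastic cup, 72 across the rim, 85 high, on the tray. Leave alone.
- bowl_centre (a point): Centre of the white ceramic bowl, 104 across, 55 high, on the tray. Leave alone.
- forks_centre (a point): Centre of the pair of mint plastic forks lying side by side along own x, 150 x 26 x 6 high, in the middle of the tray. Leave alone.
Mind the look-alikes: they are no part of the job. What is shaped like the part that bears tier_centre but red is not meant.

How it is judged:
By the outcome, as a careful person would: the job done as asked, in the order asked, and still so for the second after the job is handed in, with the robot touching nothing.
It also fails if it takes over 58 s, if anything falls off the work surface, if the arm or the gripper's body presses on something with over 40 N, if the wrist force passes 120 N, or if a joint passes its speed limit or range.

## Robot

A 6-joint arm with a two-finger parallel gripper is mounted at the origin on the work surface. World frame = base frame: x ahead of the robot, y to its left, z up, the work surface at z = 0. Lengths are in m, angles in degrees, forces in N, time in s.
With the tool pointing down it reaches from about 0.3 to 0.75 m from the base axis. Payload 8.5 kg.
Tool frame: the origin (TCP) lies on the centre line of the jaws, within the pads' length; the fingertips stand 17 mm ahead of it and the grasp point (between the pads) lies 2 mm behind it; z points along the fingers, y is the direction in which the jaws open and shut (so a half turn about z gives the same grasp; the last joint's range is limited). The gripper opens to 85 mm and grips with 20 to 120 N. Pads are 22 mm wide; open, the fingers measure 114 mm over their backs; the gripper's body (76 mm by 85 mm) begins 54 mm behind the grasp point. The pads swing forward as they close: fully open they stand 13 mm farther back than shut.
Start: joints at [-80.231, 21.807, 74.336, -0, 83.858, -12.336], TCP at [0.207, -0.51, 0.248] pointing down, gripper open.
Joint ranges: [-178.18, 178.18], [-50.72, 133.34], [12.68, 142.11], [-81.47, 261.47], [9.98, 163.14], [-165.26, 165.26]. Speed limits (degrees/s): [136.94, 136.94, 180, 180, 180, 180].

## Interface

Orientations are given as a 3x3 rotation matrix whose columns are the frame's x, y, z axes.
In Python, from rig import env, imaging, close_job gives the robot as it stands.
- The arm moves only by the tool step_arm, never from a script. Its argument "steps" is one flat list of numbers, 7 for each row, row after row: the opening, from 0 (shut) to 1 (fully open), then the shift along the tool's x, y, z as a fraction of full scale, then the turn, a rotation vector about the tool's x, y, z as a fraction of full scale. A call has 1 to 10 rows; each row is the pose to reach, as a shift and turn from the pose commanded when the call began, along the tool's axes at that moment; what a row does not reach only later rows make up. Full scale, the value 1, is 0.3 m for a shift and 45 degrees for a turn. A row lasts 1/10 s, in which the tool goes at most 50 mm and 8.59 degrees, less where a joint would pass 70% of its speed; a pose out of reach is approached as far as the arm can. A call with a number of a shift or a turn outside -1 to 1 is refused whole. A call with a gripper value outside its range is refused whole. The fingers move at their own pace and stop on an object; "grip_force" is the grip in N (left out, the last holds). Time passes only in rows, so rows that repeat a pose let the fingers close. It gives the time, the measured TCP pose, the force and the opening at its end, in the units of the state.
- env.observe(): the state, without advancing time (a new reading comes with each control period).
- imaging.get_image(name): name is "scene" or "top" or "wrist"; returns (picture, depth): 420x560x3 uint8, blue, green, red; 420x560 float32, m along the optical axis (not along the pixel's ray), 0 where there is no reading.
- imaging.get_calibration(name): a dict with "camera_matrix" (3x3 intrinsics, pixels), "world_from_camera" (4x4, takes a point from camera to world coordinates). Camera axes: x right, y down, z forward; pixel columns grow to the right and rows downward; lengths in m; the calibration is good to about 2 mm. The wrist camera is an equidistant fisheye: a pixel r from the principal point sees the ray r / f radians off the axis. A picture is of the moment at which its call begins: read the wrist's pose just before it. get_calibration takes no time and is no camera call; for the wrist camera it gives the pose at the moment of the call.
- close_job(): hands the job in, once; it reports no verdict.
Trained networks look in the newest picture that a camera, given by its name, has taken for a name from the list of things; names that differ only in an ending like _2 or _b are one class to them, and where a whole thing is asked for, a point or a joint stands for the part that bears it (a point fixed in the world has none). Each returns a list of dicts, best first, with "score" (0 to 1); they miss things now and then, are a little off and sometimes report something else, mostly with a low value. They report only what shows in the picture. A call takes as long as a camera call. They do not tell look-alikes from the thing itself.
- imaging.spot_in(camera, target): "pixel" ([column, row] in pixels, amid what is visible of it).
- imaging.regions_of(camera, target): "mask" (420x560 bool, what is visible of it) and "pixel" ([column, row] in pixels, amid what is visible of it).
- imaging.pinpoint(camera, target): "pixel" ([column, row] in pixels: a listed point, or the origin of a listed thing).
The state is a dict: "time_s": time; "q": joint angles; "qvel": joint speeds; "joint_efforts": joint torques, N m; "position": TCP position; "tool_rot": TCP orientation; "ft_force": force on the tool from outside, world axes, zero at the start; "wrist_torque": the same for the moment, N m; "grip_width": finger opening in m.
Only numpy, scipy, OpenCV 4.12 (cv2) and the standard library are available. Lean on these libraries where they do the work, as an engineer would, in place of code of your own. Each camera call takes 0.05 s, during which the arm holds its last target.

## Working session

There is one attempt and no reset: what is moved stays moved. The work goes in short steps, Python scripts to look and compute and a tool call to move; the robot and the scene stay as the last step left them, time stands still between calls to the robot, and variables do not carry over. Pictures are saved under pics/ and viewed, and the job is handed in when it is done.

Besides the shell and the picture viewer there is one more tool, called after "Call:" in YAML: its name, and indented under it one key for each argument. step_arm: Moves the arm, as the interface text tells. Shift numbers are shares of 0.3 m and turn numbers shares of 45 degrees, none past 1 either way. Its arguments: {"type":"object","properties":{"steps":{"type":"array","items":{"type":"number"}},"grip_force":{"type":"number"}},"required":["steps"]}

```bash
ls; mkdir -p pics
python3 - <<'E'
from rig import env, imaging
import cv2,numpy as np
s=env.observe(); print(s)
for c in ["scene","top"]:
    im,d=imaging.get_image(c); cv2.imwrite(f"pics/{c}0.png",im); np.save(f"pics/{c}0d.npy",d)
    print(c,imaging.get_calibration(c))
E
```

```text
pics
{'time_s': 0.0, 'q': array([-8.02318393e+01,  2.18412542e+01,  7.43851220e+01, -1.41169620e-03,
        8.38570999e+01, -1.23348361e+01]), 'qvel': array([-0.03481779, -0.03016314,  0.03548721,  0.00914087, -0.00457732,
        0.01832457]), 'joint_efforts': array([ 2.23270115e-05, -4.48461163e+01, -2.31280088e+01, -1.06595135e-04,
        4.88329242e-03,  1.15988490e-05]), 'position': array([ 0.20690422, -0.50930994,  0.24770711]), 'tool_rot': array([[ 9.26507992e-01,  3.76274990e-01, -2.71328147e-04],
       [ 3.76274978e-01, -9.26506930e-01,  1.43165481e-03],
       [ 2.87308489e-04, -1.42853361e-03, -9.99998938e-01]]), 'ft_force': array([-0.50611998, -0.6224787 , -0.53907448]), 'wrist_torque': array([ 0.02684855,  0.03158155, -0.01885117]), 'grip_width': 0.08557207144792196}
scene {'camera_matrix': array([[465.35218302,   0.        , 286.75308338],
       [  0.        , 465.35218302, 215.73440247],
       [  0.        ,   0.        ,   1.        ]]), 'world_from_camera': array([[-0.19808769,  0.80982194, -0.55222251,  1.17669833],
       [ 0.98003445,  0.17348491, -0.09713635,  0.07629177],
       [ 0.01713913, -0.56043859, -0.82801862,  1.27417285],
       [ 0.        ,  0.        ,  0.        ,  1.        ]])}
top {'camera_matrix': array([[461.16203063,   0.        , 276.8897558 ],
       [  0.        , 461.16203063, 217.36439185],
       [  0.        ,   0.        ,   1.        ]]), 'world_from_camera': array([[-8.05912168e-04, -9.91595678e-01,  1.29372954e-01,
         2.47337936e-01],
       [-9.99966151e-01, -2.60226731e-04, -8.22370179e-03,
        -3.24301777e-02],
       [ 8.18825345e-03, -1.29375202e-01, -9.91561904e-01,
         1.36012915e+00],
       [ 0.00000000e+00,  0.00000000e+00,  0.00000000e+00,
         1.00000000e+00]])}
```

View pics/scene0.png

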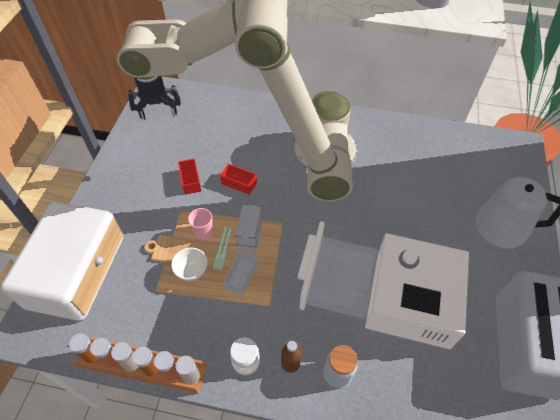

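View pics/top0.png

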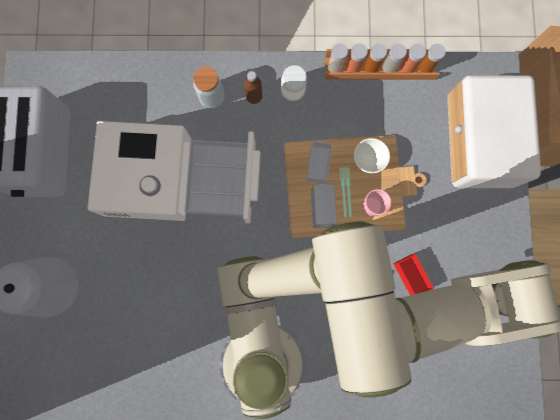

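The scene view shows two grey boxes on the tray, at about (248,225) and (240,270) in the scene picture and (324,205) and (319,160) in the top picture. The drawer opens toward the tray. I'll use depth to work out which box is which.

```bash
cat > h.py <<'E'
import numpy as np,cv2
from rig import env,imaging
def cloud(c,d):
    K=imaging.get_calibration(c); M=K["camera_matrix"];T=K["world_from_camera"]
    v,u=np.mgrid[:d.shape[0],:d.shape[1]]
    P=np.stack([(u-M[0,2])/M[0,0]*d,(v-M[1,2])/M[1,1]*d,d],-1)
    return P@T[:3,:3].T+T[:3,3]
def ray(c,px,z):
    K=imaging.get_calibration(c); M=K["camera_matrix"];T=K["world_from_camera"]
    r=T[:3,:3]@np.array([(px[0]-M[0,2])/M[0,0],(px[1]-M[1,2])/M[1,1],1]); o=T[:3,3]
    return o+r*(z-o[2])/r[2]
E
python3 - <<'E'
from h import *
for c in ["scene","top"]:
    im=cv2.imread(f"pics/{c}0.png"); d=np.load(f"pics/{c}0d.npy"); P=cloud(c,d)
    pts=[(248,225),(240,270),(200,280),(410,258)] if c=="scene" else [(324,205),(319,160),(300,225),(149,185),(215,180)]
    for p in pts: print(c,p,P[p[1],p[0]].round(4))
    x0,y0,x1,y1=(140,180,480,360) if c=="scene" else (80,110,420,250)
    cv2.imwrite(f"pics/{c}0z.png",cv2.resize(im[y0:y1,x0:x1],None,fx=2.3,fy=2.3,interpolation=cv2.INTER_CUBIC))
hz={"tier_centre":.039,"drawer_bay":.03,"drawer_pull":.1105,"start_top":.15,"stack_centre":.067,"cup_centre":.0575,"forks_centre":.018,"bowl_centre":.0425,"steriliser":0}
for c in ["scene","top"]:
    imaging.get_image(c)
    for t,z in hz.items():
        for r in imaging.pinpoint(c,t)[:3]: print(c,t,round(r["score"],2),np.round(r["pixel"],1),ray(c,r["pixel"],z).round(4))
print(env.observe()["time_s"])
E
```

```text
scene (248, 225) [ 0.4645 -0.164   0.1219]
scene (240, 270) [ 0.5644 -0.1689  0.0226]
scene (200, 280) [ 0.6172 -0.2786  0.014 ]
scene (410, 258) [0.5021 0.3026 0.1636]
top (324, 205) [ 0.4435 -0.1713  0.118 ]
top (319, 160) [ 0.5963 -0.1699  0.0138]
top (300, 225) [ 0.4    -0.1113  0.0175]
top (149, 185) [0.4894 0.2946 0.1636]
top (215, 180) [0.5305 0.1376 0.0348]
scene tier_centre 0.73 [239.7 179.5] [ 0.2414 -0.2533  0.039 ]
scene tier_centre 0.64 [240.7 271.9] [ 0.5781 -0.1621  0.039 ]
scene tier_centre 0.61 [188.3 173.5] [ 0.2531 -0.4303  0.039 ]
scene drawer_bay 0.91 [341.8 277.1] [0.5285 0.1339 0.03  ]
scene drawer_pull 0.9 [298.7 253.6] [ 0.5218 -0.0008  0.1105]
scene start_top 0.73 [409.2 254.1] [0.4818 0.3025 0.15  ]
scene stack_centre 0.79 [249.7 228.2] [ 0.4408 -0.1675  0.067 ]
scene cup_centre 0.79 [202.5 223.1] [ 0.4474 -0.3174  0.0575]
scene forks_centre 0.49 [223.1 247.5] [ 0.4972 -0.2409  0.018 ]
scene bowl_centre 0.64 [191.3 266.6] [ 0.593  -0.3089  0.0425]
scene steriliser 0.9 [413.1 299.8] [0.5432 0.3523 0.    ]
top tier_centre 0.77 [413.9 271.6] [ 0.2638 -0.4341  0.039 ]
top tier_centre 0.32 [259.7 173.6] [0.5488 0.0068 0.039 ]
top drawer_bay 0.64 [370.3 156.1] [ 0.6042 -0.3206  0.03  ]
top drawer_bay 0.6 [216.  179.1] [0.5342 0.1353 0.03  ]
top drawer_pull 0.56 [260.2 173.5] [0.5327 0.0033 0.1105]
top start_top 0.58 [147.7 183.2] [0.497  0.3019 0.15  ]
top stack_centre 0.68 [325.1 208.4] [ 0.4417 -0.18    0.067 ]
top cup_centre 0.92 [374.6 204.3] [ 0.4551 -0.3231  0.0575]
top forks_centre 0.6 [345.1 193.8] [ 0.4928 -0.2454  0.018 ]
top bowl_centre 0.84 [370.4 156.8] [ 0.5987 -0.3181  0.0425]
top bowl_centre 0.57 [217.6 178.9] [0.5321 0.1291 0.0425]
top steriliser 0.8 [149.6 177.9] [0.5441 0.3382 0.    ]
top steriliser 0.51 [369.  156.1] [ 0.6122 -0.3232  0.    ]
1.1
```

View pics/scene0z.png

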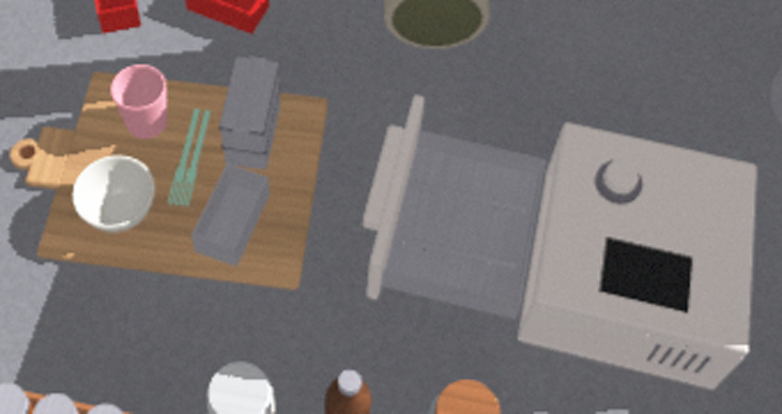

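View pics/top0z.png

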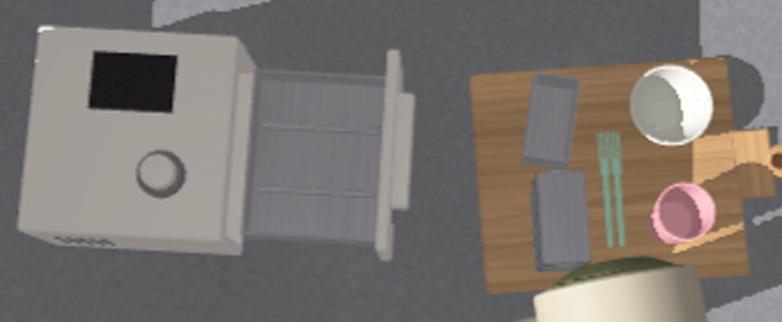

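The tier to load is the open grey box, scene (240,272) and top (319,160), near (0.58,-0.165). The lidded stack is at about (0.44,-0.175). Next I'll fit poses.

Run:
```python
from h import *
for c,near in [("scene",(240,271)),("top",(319,160))]:
    im=cv2.imread(f"pics/{c}0.png"); d=np.load(f"pics/{c}0d.npy"); P=cloud(c,d)
    print("==",c)
    x,y,z=P[...,0],P[...,1],P[...,2]
    # tray/floor height check
    m=(abs(x-.6)<.02)&(abs(y+.25)<.03)&(d>0); print("tray z",np.median(z[m]))
    box=(abs(x-.58)<.09)&(abs(y+.165)<.07)&(d>0)
    m=box&(z>.045)&(z<.085)
    m&=~((x<.5))
    print("rim n",m.sum(),"z pct",np.percentile(z[m],[5,50,95]).round(4))
    r=cv2.minAreaRect((P[m][:,:2]*1000).astype(np.float32)); print("rimrect",r)
    rg=imaging.regions_of(c,"tier_centre")
    for g in rg[:5]: 
        print(round(g["score"],2),np.round(g["pixel"]),g["mask"].sum())
        u,v=g["pixel"]
        if abs(u-near[0])<15 and abs(v-near[1])<20:
            mm=g["mask"]; vv,uu=np.nonzero(mm)
            q=np.array([ray(c,(a,b),.063)[:2]*1000 for a,b in zip(uu,vv)],np.float32)
            print("  maskrect@.063",cv2.minAreaRect(q))
            print(cv2.boxPoints(cv2.minAreaRect(q)).round())
    # housing top
    m=(z>.12)&(z<.15)&(x>.35)&(x<.75)&(y>.15)&(y<.52)&(d>0)
    print("housing z",np.median(z[m]),m.sum(),cv2.minAreaRect((P[m][:,:2]*1000).astype(np.float32)))
    m=(z>.095)&(z<.15)&(x>.38)&(x<.72)&(y>-.03)&(y<.12)&(d>0)
    print("panel",m.sum(),np.percentile(z[m],[50,90]),cv2.minAreaRect((P[m][:,:2]*1000).astype(np.float32)))
    m=(z>.145)&(x>.4)&(x<.6)&(y>.24)&(y<.36)&(d>0)
    print("button",m.sum(),P[m].mean(0).round(4),np.percentile(z[m],[50,95]))
```

```text
== scene
tray z 0.015966927949817578
rim n 350 z pct [0.0471 0.0593 0.074 ]
rimrect ((569.8296508789062, -162.71932983398438), (69.46722412109375, 140.5351104736328), 87.89363861083984)
0.86 [240. 177.] 762
0.84 [239. 271.] 918
  maskrect@.063 ((591.6713256835938, -159.4896240234375), (70.04354858398438, 127.19935607910156), 80.6597671508789)
[[ 523. -184.]
 [ 649. -204.]
 [ 660. -135.]
 [ 535. -115.]]
0.66 [188. 174.] 584
housing z 0.13611498700432123 7300 ((544.7789916992188, 344.4683837890625), (240.9730682373047, 253.04733276367188), 86.97802734375)
panel 796 [0.1229369  0.12638984] ((527.6082153320312, 29.330982208251953), (36.21624755859375, 246.05337524414062), 86.8838882446289)
button 274 [0.4973 0.3004 0.1575] [0.1605876  0.16722614]
== top
tray z 0.015818924092364406
rim n 199 z pct [0.0472 0.0609 0.0653]
rimrect ((582.6122436523438, -165.54534912109375), (58.19381332397461, 112.37403869628906), 81.43806457519531)
0.82 [317. 162.] 819
  maskrect@.063 ((577.873046875, -164.15676879882812), (60.363380432128906, 120.09578704833984), 81.78993225097656)
[[ 514. -185.]
 [ 633. -203.]
 [ 642. -143.]
 [ 523. -126.]]
0.6 [413. 278.] 904
housing z 0.1346231243108056 7805 ((544.9253540039062, 341.68511962890625), (241.343994140625, 250.58795166015625), 86.8707504272461)
panel 897 [0.12206146 0.12562346] ((526.1810302734375, 26.978443145751953), (36.07308578491211, 243.39450073242188), 86.88298797607422)
button 287 [0.4906 0.2973 0.157 ] [0.16016836 0.16562672]
```

```bash
cat >> h.py <<'E'
from scipy.spatial.transform import Rotation as R
def plan(p,yaw,p0=None,R0=None):
    """yaw = angle of tool y in world, tool down. prints shift/turn fractions; counts of rows"""
    s=env.observe(); R0=s["tool_rot"] if R0 is None else R0; p0=s["position"] if p0 is None else p0
    a=np.radians(yaw); y=np.array([np.cos(a),np.sin(a),0]); z=np.array([0,0,-1.]); x=np.cross(y,z)
    R1=np.stack([x,y,z],1); dl=R0.T@(np.array(p)-p0); rv=R.from_matrix(R0.T@R1).as_rotvec(degrees=True)
    print("t",round(s["time_s"],2),"pos",s["position"].round(4),"shift",(dl/.3).round(4),"turn",(rv/45).round(4),"rows",round(np.linalg.norm(dl)/.05,1),round(np.linalg.norm(rv)/8.59,1))
    return np.array(p),R1
E
python3 - <<'E'
from h import *
a=plan([.40,-.33,.23],-80)
plan([.582,-.165,.17],-98.6,*a)
E
```

```text
t 1.2 pos [ 0.207  -0.5095  0.2483] shift [ 0.8214 -0.3123  0.0611] turn [-0.     0.     0.269] rows 5.3 1.4
t 1.2 pos [ 0.207  -0.5095  0.2483] shift [ 0.693  -0.4363  0.2   ] turn [0.     0.     0.4133] rows 5.1 2.2
```

Call:
step_arm:
  steps: [1,0.4,-0.16,0.03,0,0,0.15,1,0.82,-0.31,0.06,0,0,0.27,1,0.82,-0.31,0.06,0,0,0.27,1,0.82,-0.31,0.06,0,0,0.27,1,0.82,-0.31,0.06,0,0,0.27,1,0.82,-0.31,0.06,0,0,0.27]

```text
time_s: 1.8
position: [0.4023, -0.3276, 0.2302]
tool_rot: [[0.984, 0.177, 0.0], [0.177, -0.984, 0.001], [0.001, -0.001, -1.0]]
ft_force: [-1.4, -1.3, 0.0]
grip_width: 0.0856
```

Run:
```python
from h import *
plan([.582,-.165,.19],-98.6)
```

```text
t 1.8 pos [ 0.4023 -0.3276  0.2302] shift [ 0.6855 -0.4273  0.1346] turn [-0.0012 -0.0005  0.4176] rows 4.9 2.2
```

Call:
step_arm:
  steps: [1,0.68,-0.42,0.13,0,0,0.42,1,0.68,-0.42,0.13,0,0,0.42,1,0.68,-0.42,0.13,0,0,0.42,1,0.68,-0.42,0.13,0,0,0.42,1,0.68,-0.42,0.13,0,0,0.42,1,0.68,-0.42,0.13,0,0,0.42,1,0.68,-0.42,0.13,0,0,0.42]

```text
time_s: 2.5
position: [0.5794, -0.171, 0.1908]
tool_rot: [[0.988, -0.154, -0.001], [-0.154, -0.988, 0.0], [-0.001, 0.0, -1.0]]
ft_force: [-1.3, -0.5, -0.3]
grip_width: 0.0852
```

Run:
```python
from h import *
im,d=imaging.get_image("wrist"); K=imaging.get_calibration("wrist"); print(K)
cv2.imwrite("pics/w1.png",im); np.save("pics/w1d.npy",d); np.savez("pics/w1k.npz",**{k:K[k] for k in("camera_matrix","world_from_camera")})
M=K["camera_matrix"];T=K["world_from_camera"]
v,u=np.mgrid[:420,:560]; a=(u-M[0,2])/M[0,0]; b=(v-M[1,2])/M[1,1]; th=np.hypot(a,b)+1e-9
k=np.tan(np.minimum(th,1.5))/th
P=np.stack([a*k*d,b*k*d,d],-1)@T[:3,:3].T+T[:3,3]
x,y,z=P[...,0],P[...,1],P[...,2]
m=(abs(x-.58)<.075)&(abs(y+.165)<.05)&(d>0)&(z>.05)&(z<.075)
print(m.sum(),np.median(z[m]),cv2.minAreaRect((P[m][:,:2]*1000).astype(np.float32)))
o=im.copy(); o[m]=(0,0,255); cv2.imwrite("pics/w1m.png",o)
plan([.582,-.165,.19],-98.6)
```

```text
{'camera_matrix': array([[325.1922621 ,   0.        , 284.80696008],
       [  0.        , 325.1922621 , 206.52465271],
       [  0.        ,   0.        ,   1.        ]]), 'world_from_camera': array([[-1.56439166e-01, -9.35856817e-01, -3.15751178e-01,
         6.59582086e-01],
       [-9.87687548e-01,  1.48329760e-01,  4.97150916e-02,
        -1.84538414e-01],
       [ 3.09089188e-04,  3.19640894e-01, -9.47538708e-01,
         3.16443132e-01],
       [ 0.00000000e+00,  0.00000000e+00,  0.00000000e+00,
         1.00000000e+00]])}
2177 0.062470961776056766 ((580.2077026367188, -165.49740600585938), (58.2410774230957, 110.76653289794922), 81.48197174072266)
t 2.55 pos [ 0.5788 -0.1719  0.1912] shift [ 0.007  -0.0245  0.004 ] turn [ 0.0004  0.0005 -0.0075] rows 0.2 0.0
```

View pics/w1m.png

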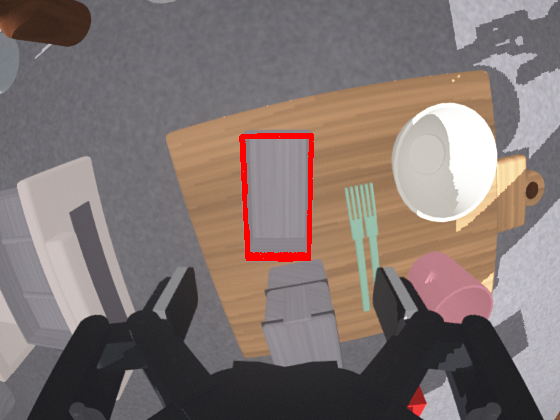

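The wrist view shows the open tier at pixels (245–312, 135–258). Its rim fits 58.2 x 110.8 mm at z 62.5 mm, as expected, with the centre at (0.580,-0.1655). Next I'll descend to grasp.

Run:
```python
from h import *
plan([.581,-.1655,.044],-98.5)
```

```text
t 2.55 pos [ 0.5788 -0.1719  0.1912] shift [ 0.0042 -0.0225  0.4907] turn [ 0.0004  0.0005 -0.0098] rows 2.9 0.1
```

Call:
step_arm:
  steps: [1,0,-0.02,0.16,0,0,-0.01,1,0,-0.02,0.16,0,0,-0.01,1,0,-0.02,0.16,0,0,-0.01]

```text
time_s: 2.85
position: [0.5793, -0.1668, 0.1441]
tool_rot: [[0.989, -0.149, -0.001], [-0.149, -0.989, 0.0], [-0.001, -0.0, -1.0]]
ft_force: [0.3, -0.3, 0.4]
grip_width: 0.0855
```

Run:
```python
from h import *
plan([.581,-.1655,.044],-98.5)
print(env.observe()["qvel"].round(2))
```

```text
t 2.85 pos [ 0.5793 -0.1668  0.1441] shift [ 0.0051 -0.005   0.3336] turn [-0.0001  0.0011 -0.0021] rows 2.0 0.0
[ 0.22 -1.49 -2.62  0.07  0.08  0.11]
```

Call:
step_arm:
  steps: [1,0.005,-0.004,0.14,0,0,0,1,0.005,-0.004,0.24,0,0,0,1,0.005,-0.004,0.33,0,0,0,1,0.005,-0.004,0.33,0,0,0,1,0.005,-0.004,0.33,0,0,0]

```text
time_s: 3.35
position: [0.5825, -0.1657, 0.0465]
tool_rot: [[0.989, -0.148, 0.002], [-0.148, -0.989, -0.001], [0.003, 0.001, -1.0]]
ft_force: [1.2, 0.1, 0.4]
grip_width: 0.0851
```

Run:
```python
from h import *
plan([.581,-.1655,.044],-98.5)
im,d=imaging.get_image("wrist");cv2.imwrite("pics/w2.png",im)
```

```text
t 3.35 pos [ 0.5825 -0.1657  0.0465] shift [-0.0049  0.0002  0.0084] turn [ 0.0012 -0.0033 -0.0008] rows 0.1 0.0
```

View pics/w2.png

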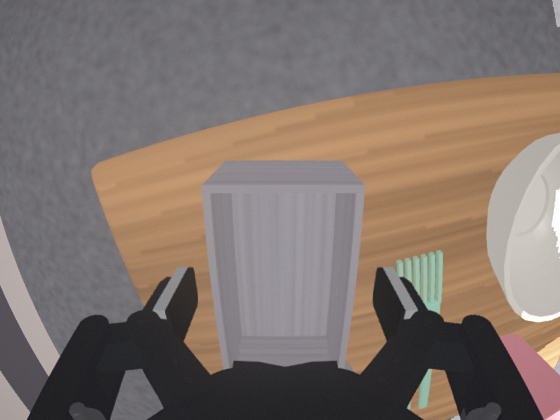

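The jaws straddle the tier evenly: pads at columns 195 and 373, walls at 205 and 362. I'll close now.

Call:
step_arm:
  steps: [0,0,0,0.005,0,0,0,0,0,0,0.005,0,0,0,0,0,0,0.005,0,0,0,0,0,0,0.005,0,0,0,0,0,0,0.005,0,0,0,0,0,0,0.005,0,0,0,0,0,0,0.005,0,0,0]
  grip_force: 40

```text
time_s: 4.1
position: [0.5821, -0.1648, 0.0443]
tool_rot: [[0.989, -0.148, 0.002], [-0.148, -0.989, -0.001], [0.002, 0.001, -1.0]]
ft_force: [-1.0, 0.5, 8.4]
grip_width: 0.0575
```

Call:
step_arm:
  steps: [0,0,0,-0.02,0,0,0,0,0,0,-0.06,0,0,0,0,0,0,-0.1,0,0,0,0,0,0,-0.1,0,0,0]

```text
time_s: 4.5
position: [0.5825, -0.165, 0.0751]
tool_rot: [[0.989, -0.148, 0.003], [-0.148, -0.989, -0.002], [0.004, 0.001, -1.0]]
ft_force: [0.2, 0.3, -2.0]
grip_width: 0.0577
```

Run:
```python
from h import *
plan([.581,-.1655,.2],-98.5)
im,d=imaging.get_image("wrist");cv2.imwrite("pics/w3.png",im); print(env.observe()["grip_width"])
```

```text
t 4.5 pos [ 0.5825 -0.165   0.0751] shift [-0.0031  0.003  -0.4163] turn [ 0.0015 -0.0047  0.0002] rows 2.5 0.0
0.0575715580084001
```

View pics/w3.png

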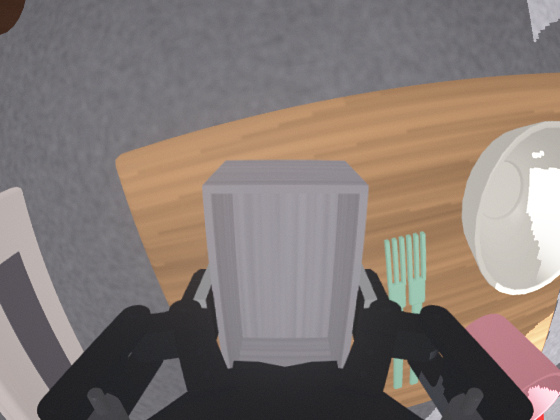

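The tier is held at a width of 57.5 mm and is level. Next I'll lift it and work out the carry.

Call:
step_arm:
  steps: [0,0,0,-0.2,0,0,0,0,0,0,-0.35,0,0,0,0,0,0,-0.45,0,0,0,0,0,0,-0.45,0,0,0,0,0,0,-0.45,0,0,0]

```text
time_s: 5.05
position: [0.5813, -0.1644, 0.2074]
tool_rot: [[0.989, -0.148, -0.0], [-0.148, -0.989, 0.0], [-0.0, -0.0, -1.0]]
ft_force: [0.4, 0.2, -3.5]
grip_width: 0.0573
```

Run:
```python
from h import *
plan([.56,.04,.21],-50)
plan([.53,.115,.21],-3.1)
```

```text
t 5.05 pos [ 0.5813 -0.1644  0.2074] shift [-0.171  -0.6634 -0.0085] turn [-4.0000e-04  4.0000e-04 -1.0777e+00] rows 4.1 5.6
t 5.05 pos [ 0.5813 -0.1644  0.2074] shift [-0.3068 -0.8959 -0.0084] turn [-5.0000e-04  2.0000e-04 -2.1199e+00] rows 5.7 11.1
```

Call:
step_arm:
  steps: [0,-0.03,-0.1,-0.01,0,0,-0.18,0,-0.06,-0.22,-0.01,0,0,-0.36,0,-0.09,-0.34,-0.01,0,0,-0.54,0,-0.12,-0.46,-0.01,0,0,-0.72,0,-0.15,-0.55,-0.01,0,0,-0.9,0,-0.16,-0.6,-0.01,0,0,-1,0,-0.16,-0.6,-0.01,0,0,-1]

```text
time_s: 5.75
position: [0.5597, 0.0225, 0.2088]
tool_rot: [[0.802, 0.598, -0.004], [0.598, -0.802, 0.001], [-0.003, -0.003, -1.0]]
ft_force: [0.1, -0.1, -2.1]
grip_width: 0.0574
```

Run:
```python
from h import *
plan([.53,.105,.21],-3.1)
```

```text
t 5.75 pos [0.5597 0.0225 0.2088] shift [ 0.0851 -0.2797 -0.0034] turn [-0.0054  0.0014 -1.1152] rows 1.8 5.8
```

Call:
step_arm:
  steps: [0,0.02,-0.06,0,0,0,-0.18,0,0.04,-0.12,0,0,0,-0.36,0,0.06,-0.18,0,0,0,-0.54,0,0.08,-0.24,0,0,0,-0.72,0,0.08,-0.28,0,0,0,-0.9,0,0.08,-0.28,0,0,0,-1,0,0.08,-0.28,0,0,0,-1]

```text
time_s: 6.45
position: [0.5297, 0.1018, 0.2095]
tool_rot: [[0.149, 0.989, -0.003], [0.989, -0.149, -0.0], [-0.001, -0.002, -1.0]]
ft_force: [-0.8, 0.2, -2.6]
grip_width: 0.0573
```

Run:
```python
from h import *
im,d=imaging.get_image("wrist");cv2.imwrite("pics/w4.png",im)
im,dt=imaging.get_image("top");cv2.imwrite("pics/top1.png",im)
K=imaging.get_calibration("wrist");M=K["camera_matrix"];T=K["world_from_camera"]
v,u=np.mgrid[:420,:560]; a=(u-M[0,2])/M[0,0]; b=(v-M[1,2])/M[1,1]; th=np.hypot(a,b)+1e-9
k=np.tan(np.minimum(th,1.5))/th
P=np.stack([a*k*d,b*k*d,d],-1)@T[:3,:3].T+T[:3,3]
np.save("pics/w4P.npy",P)
plan([.532,.122,.21],-3.1)
```

```text
t 6.55 pos [0.53   0.1017 0.2099] shift [ 0.068  -0.0038 -0.0005] turn [-0.0023  0.0004 -0.1251] rows 0.4 0.7
```

View pics/w4.png

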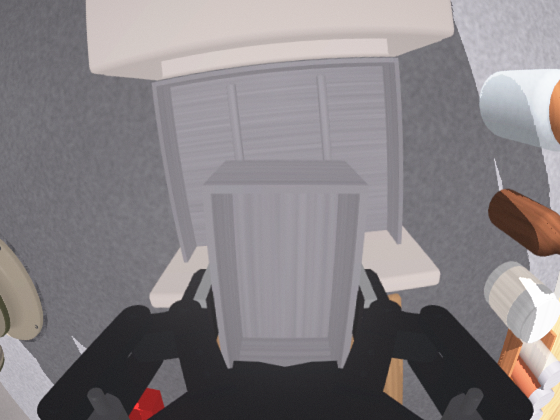

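View pics/top1.png

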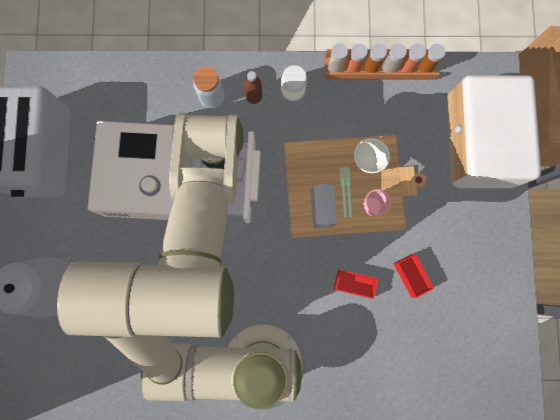

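The wrist view shows the tier held over the drawer. The rails are at columns ~237 and 324 near the rear, the side walls at ~165 and ~395, and the tray's other items are unmoved. Next I'll measure the side walls and the tier rim.

Run:
```python
from h import *
P=np.load("pics/w4P.npy"); s=env.observe(); p=s["position"]; a=np.radians(86.9)
ex=np.array([np.cos(a),np.sin(a)]); ey=np.array([-ex[1],ex[0]])
c0=np.array([.5322,.1315])
q=P[...,:2]-c0; X=q@ex; Y=q@ey; Z=P[...,2]
def rep(n,m): print(n,m.sum(), "X",np.percentile(X[m],[2,50,98]).round(4) if m.any() else "", "Y",np.percentile(Y[m],[2,50,98]).round(4) if m.any() else "","Z",np.median(Z[m]).round(4) if m.any() else "")
for lo,hi in[(.02,.04),(.04,.06),(.06,.08)]:
  for sgn in(1,-1):
    m=(Z>.058)&(Z<.075)&(X>lo)&(X<hi)&(abs(Y-sgn*.1)<.025); rep(f"wall {sgn} {lo}",m)
for lo,hi in[(.03,.045),(.045,.06),(.06,.075)]:
  for sgn in(1,-1):
    m=(Z>.0355)&(Z<.048)&(X>lo)&(X<hi)&(abs(Y-sgn*.041)<.015); rep(f"rail {sgn} {lo}",m)
m=(Z>.02)&(Z<.036)&(X>.02)&(X<.07)&(abs(Y)<.03); rep("floor",m)
m=(Z>.058)&(Z<.075)&(X>.07)&(X<.1)&(abs(Y)<.08); rep("rearwall",m)
m=(Z>.125)&(Z<.145)&(X>.08)&(abs(Y)<.08); rep("housing",m)
m=(Z>.115)&(Z<.132)&(X<-.07)&(abs(Y)<.12)&(abs(Y)>.06); rep("panel",m)
m=(Z>.2)&(Z<.245)&(abs(P[...,0]-p[0])<.05)&(abs(P[...,1]-p[1])<.09)
print(p,m.sum(),np.percentile(Z[m],[2,50,98]),cv2.minAreaRect((P[m][:,:2]*1000).astype(np.float32)))
print(P[m][:,:2].max(0))
```

```text
wall 1 0.02 166 X [0.0204 0.0301 0.0396] Y [0.1005 0.1016 0.1052] Z 0.0652
wall -1 0.02 171 X [0.0204 0.0305 0.0399] Y [-0.1048 -0.1014 -0.1002] Z 0.0655
wall 1 0.04 171 X [0.0404 0.05   0.0597] Y [0.1005 0.1016 0.1049] Z 0.0653
wall -1 0.04 169 X [0.0408 0.0503 0.0598] Y [-0.1048 -0.1016 -0.1005] Z 0.0654
wall 1 0.06 168 X [0.0605 0.0702 0.0798] Y [0.1003 0.1016 0.1048] Z 0.0652
wall -1 0.06 204 X [0.0606 0.0718 0.0798] Y [-0.1052 -0.1014 -0.079 ] Z 0.0655
rail 1 0.03 148 X [0.0305 0.0377 0.0448] Y [0.0369 0.0407 0.045 ] Z 0.0386
rail -1 0.03 151 X [0.0305 0.0377 0.0444] Y [-0.0449 -0.0406 -0.0368] Z 0.0388
rail 1 0.045 142 X [0.0454 0.0525 0.0597] Y [0.037  0.0405 0.0445] Z 0.0387
rail -1 0.045 146 X [0.0452 0.0526 0.0598] Y [-0.0446 -0.0407 -0.0372] Z 0.0388
rail 1 0.06 131 X [0.0605 0.0665 0.0734] Y [0.0368 0.0407 0.0446] Z 0.0385
rail -1 0.06 129 X [0.0606 0.0673 0.0733] Y [-0.0449 -0.0407 -0.0369] Z 0.0389
floor 3422 X [0.021  0.0451 0.069 ] Y [-0.0287 -0.0001  0.0288] Z 0.0301
rearwall 1098 X [0.0798 0.0818 0.0843] Y [-0.0764 -0.0007  0.0767] Z 0.0659
housing 11136 X [0.092  0.1047 0.1271] Y [-0.0758  0.0109  0.0776] Z 0.1348
panel 1524 X [-0.0993 -0.0891 -0.0852] Y [-0.1178 -0.0825  0.1184] Z 0.1224
[0.53002443 0.10166342 0.20985396] 14806 [0.2010257  0.22481989 0.24364122] ((528.6912841796875, 102.11845397949219), (108.95783233642578, 101.75265502929688), 81.22526550292969)
[0.57993077 0.15973408]
```

The drawer fits bay = (0.5322,0.1315), yaw 86.9°: rails at ±41, floor at 30.1 mm, walls at ±101, all consistent. Next I'll align and lower.

Run:
```python
from h import *
plan([.5317,.1215,.10],-3.1)
```

```text
t 6.55 pos [0.53   0.1017 0.2099] shift [ 0.0664 -0.0039  0.3662] turn [-0.0023  0.0004 -0.1251] rows 2.2 0.7
```

Call:
step_arm:
  steps: [0,0.066,-0.004,0,0,0,-0.125,0,0.066,-0.004,0.1,0,0,-0.125,0,0.066,-0.004,0.2,0,0,-0.125,0,0.066,-0.004,0.3,0,0,-0.125,0,0.066,-0.004,0.36,0,0,-0.125,0,0.066,-0.004,0.36,0,0,-0.125,0,0.066,-0.004,0.36,0,0,-0.125]

```text
time_s: 7.25
position: [0.5322, 0.1218, 0.1031]
tool_rot: [[0.052, 0.999, 0.0], [0.999, -0.052, -0.0], [-0.0, 0.0, -1.0]]
ft_force: [0.5, -0.1, -1.7]
grip_width: 0.0575
```

Run:
```python
from h import *
plan([.5317,.1215,.061],-3.1)
im,d=imaging.get_image("wrist");cv2.imwrite("pics/w5.png",im)
```

```text
t 7.25 pos [0.5322 0.1218 0.1031] shift [-0.0009 -0.0016  0.1403] turn [0.     0.     0.0027] rows 0.8 0.0
```

View pics/w5.png

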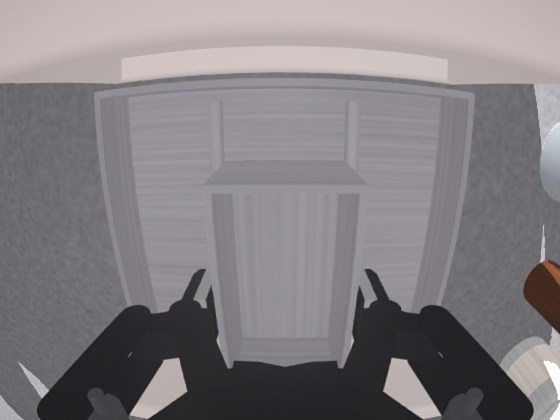

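The tier is centred between the rails (rails at columns 215 and 353, tier middle at 285). I'll lower it gently.

Call:
step_arm:
  steps: [0,-0.001,-0.001,0.06,0,0,0,0,-0.001,-0.001,0.11,0,0,0,0,-0.001,-0.001,0.135,0,0,0,0,-0.001,-0.001,0.135,0,0,0,0,-0.001,-0.001,0.135,0,0,0]

```text
time_s: 7.8
position: [0.5321, 0.1218, 0.0633]
tool_rot: [[0.05, 0.999, 0.002], [0.999, -0.05, -0.0], [0.0, 0.002, -1.0]]
ft_force: [-0.5, 0.2, -2.7]
grip_width: 0.0572
```

Call:
step_arm:
  steps: [0,0,0,0.005,0,0,0,0,0,0,0.01,0,0,0,0,0,0,0.01,0,0,0]

```text
time_s: 8.1
position: [0.5315, 0.1218, 0.0595]
tool_rot: [[0.05, 0.999, 0.0], [0.999, -0.05, 0.0], [0.0, 0.0, -1.0]]
ft_force: [0.5, 0.8, -1.5]
grip_width: 0.0575
```

Call:
step_arm:
  steps: [0,0,0,0.003,0,0,0,0,0,0,0.005,0,0,0,0,0,0,0.005,0,0,0]

```text
time_s: 8.4
position: [0.5315, 0.1218, 0.0592]
tool_rot: [[0.05, 0.999, 0.001], [0.999, -0.05, -0.0], [-0.0, 0.001, -1.0]]
ft_force: [-4.7, -0.9, 11.9]
grip_width: 0.0573
```

It has touched down (≈12 N at the expected height). I'll release it.

Call:
step_arm:
  steps: [1,0,0,0,0,0,0,1,0,0,0,0,0,0,1,0,0,0,0,0,0,1,0,0,0,0,0,0,1,0,0,0,0,0,0]

```text
time_s: 8.9
position: [0.5315, 0.1218, 0.0577]
tool_rot: [[0.05, 0.999, -0.0], [0.999, -0.05, 0.0], [0.0, -0.0, -1.0]]
ft_force: [0.9, 1.0, -0.7]
grip_width: 0.0855
```

Call:
step_arm:
  steps: [1,0,0,-0.06,0,0,0,1,0,0,-0.2,0,0,0,1,0,0,-0.35,0,0,0,1,0,0,-0.5,0,0,0,1,0,0,-0.5,0,0,0,1,0,0,-0.5,0,0,0]

```text
time_s: 9.5
position: [0.5315, 0.1219, 0.2083]
tool_rot: [[0.05, 0.999, 0.002], [0.999, -0.05, 0.0], [0.0, 0.001, -1.0]]
ft_force: [-0.0, 0.0, -1.1]
grip_width: 0.0855
```

Run:
```python
from h import *
im,d=imaging.get_image("wrist");cv2.imwrite("pics/w6.png",im)
K=imaging.get_calibration("wrist");M=K["camera_matrix"];T=K["world_from_camera"]
v,u=np.mgrid[:420,:560]; a=(u-M[0,2])/M[0,0]; b=(v-M[1,2])/M[1,1]; th=np.hypot(a,b)+1e-9
k=np.tan(np.minimum(th,1.5))/th
P=np.stack([a*k*d,b*k*d,d],-1)@T[:3,:3].T+T[:3,3]
m=(P[...,2]>.07)&(P[...,2]<.09)&(abs(P[...,0]-.532)<.05)&(abs(P[...,1]-.12)<.08)
print(m.sum(),np.percentile(P[m][:,2],[5,50,95]),cv2.minAreaRect((P[m][:,:2]*1000).astype(np.float32)))
s=env.observe();print(s["position"],s["time_s"])
```

```text
2975 [0.07133238 0.07644415 0.08783778] ((535.3811645507812, 110.11438751220703), (131.98805236816406, 100.14904022216797), 86.97864532470703)
[0.53105301 0.12181839 0.2070347 ] 9.55
```

View pics/w6.png

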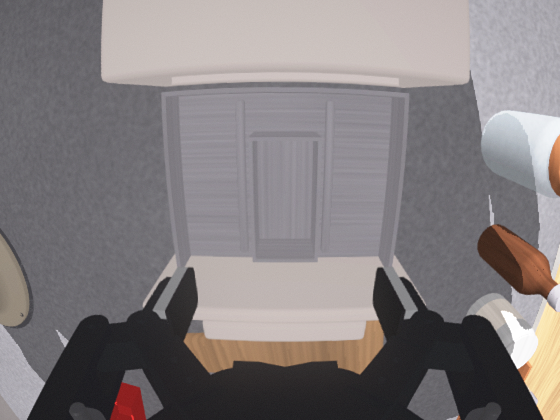

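The tier stands flat between the rails: it spans columns 252–318 and the rails are at 240 and 328. Next I'll move in front of the pull lip with the gripper shut.

Run:
```python
from h import *
plan([.5237,-.0275,.21],-3.1)
plan([.5237,-.0275,.115],-3.1)
```

```text
t 9.55 pos [0.5311 0.1218 0.207 ] shift [-4.983e-01  4.000e-04 -9.900e-03] turn [-0.0016  0.0001  0.0051] rows 3.0 0.0
t 9.55 pos [0.5311 0.1218 0.207 ] shift [-0.4983  0.0008  0.3068] turn [-0.0016  0.0001  0.0051] rows 3.5 0.0
```

Call:
step_arm:
  steps: [0,-0.16,0,0,0,0,0.005,0,-0.32,0,0,0,0,0.005,0,-0.45,0,0,0,0,0.005,0,-0.5,0,0,0,0,0.005,0,-0.5,0,0,0,0,0.005,0,-0.5,0,0.1,0,0,0.005,0,-0.5,0,0.2,0,0,0.005,0,-0.5,0,0.3,0,0,0.005,0,-0.5,0,0.3,0,0,0.005,0,-0.5,0,0.3,0,0,0.005]

```text
time_s: 10.55
position: [0.5241, -0.0269, 0.118]
tool_rot: [[0.053, 0.999, -0.001], [0.999, -0.053, 0.0], [0.0, -0.001, -1.0]]
ft_force: [0.2, -0.3, 0.6]
grip_width: -0.0
```

Run:
```python
from h import *
e=np.array([np.cos(np.radians(86.9)),np.sin(np.radians(86.9))]);b=np.array([.5322,.1315])
p=env.observe()["position"]; print("X",(p[:2]-b)@e,p)
for X in(-.132,.045,.055): plan([*(b+X*e),.115],-3.1)
im,d=imaging.get_image("wrist");cv2.imwrite("pics/w7.png",im)
```

```text
X -0.15864398050432135 [ 0.5240803  -0.02693672  0.11798347]
t 10.55 pos [ 0.5241 -0.0269  0.118 ] shift [ 0.0888 -0.0014  0.01  ] turn [-0.0013 -0.0006  0.0016] rows 0.5 0.0
t 10.55 pos [ 0.5241 -0.0269  0.118 ] shift [ 0.6788 -0.0007  0.0102] turn [-0.0013 -0.0006  0.0016] rows 4.1 0.0
t 10.55 pos [ 0.5241 -0.0269  0.118 ] shift [ 7.121e-01 -6.000e-04  1.030e-02] turn [-0.0013 -0.0006  0.0016] rows 4.3 0.0
```

View pics/w7.png

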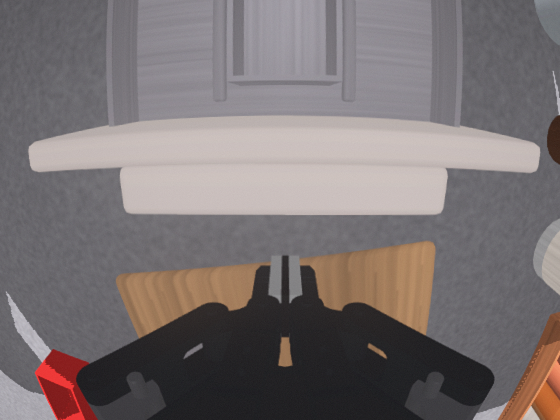

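The shut fingertips are centred in front of the pull lip, at column 285. I'll push slowly.

Call:
step_arm:
  steps: [0,0.05,0,0.005,0,0,0,0,0.08,0,0.005,0,0,0,0,0.1,0,0.005,0,0,0,0,0.13,0,0.005,0,0,0,0,0.17,0,0.005,0,0,0,0,0.22,0,0.005,0,0,0,0,0.27,0,0.005,0,0,0,0,0.32,0,0.005,0,0,0,0,0.36,0,0.005,0,0,0,0,0.4,0,0.005,0,0,0]

```text
time_s: 11.6
position: [0.5305, 0.0931, 0.1163]
tool_rot: [[0.054, 0.999, -0.0], [0.999, -0.054, -0.0], [-0.0, -0.0, -1.0]]
ft_force: [1.1, -2.8, 0.7]
grip_width: -0.0002
```

Run:
```python
from h import *
e=np.array([np.cos(np.radians(86.9)),np.sin(np.radians(86.9))]);b=np.array([.5322,.1315])
s=env.observe();p=s["position"]; print("X",(p[:2]-b)@e,p,s["ft_force"])
plan([*(b+.045*e),.115],-3.1)
im,d=imaging.get_image("wrist");cv2.imwrite("pics/w8.png",im)
```

```text
X -0.03847764001814864 [0.53046474 0.09305995 0.11627742] [ 1.09548113 -2.81878306  0.71742306]
t 11.6 pos [0.5305 0.0931 0.1163] shift [ 0.2783 -0.001   0.0042] turn [-0.      0.0001  0.0007] rows 1.7 0.0
```

View pics/w8.png

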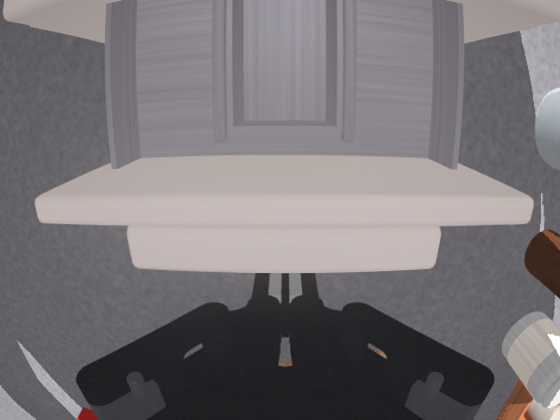

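The drawer follows at about 3 N and the tier is still between the rails. I'll continue.

Call:
step_arm:
  steps: [0,0.04,0,0.004,0,0,0,0,0.08,0,0.004,0,0,0,0,0.12,0,0.004,0,0,0,0,0.16,0,0.004,0,0,0,0,0.2,0,0.004,0,0,0,0,0.23,0,0.004,0,0,0,0,0.25,0,0.004,0,0,0,0,0.26,0,0.004,0,0,0,0,0.26,0,0.004,0,0,0]

```text
time_s: 12.55
position: [0.5346, 0.1702, 0.1152]
tool_rot: [[0.054, 0.999, 0.0], [0.999, -0.054, 0.001], [0.001, 0.0, -1.0]]
ft_force: [-0.4, -0.1, 0.3]
grip_width: -0.0001
```

Call:
step_arm:
  steps: [0,0.01,0,0,0,0,0,0,0.015,0,0,0,0,0,0,0.015,0,0,0,0,0]

```text
time_s: 12.85
position: [0.5349, 0.1743, 0.1152]
tool_rot: [[0.054, 0.999, 0.0], [0.999, -0.054, 0.0], [0.0, 0.0, -1.0]]
ft_force: [0.5, -0.6, 0.4]
grip_width: -0.0001
```

Run:
```python
from h import *
e=np.array([np.cos(np.radians(86.9)),np.sin(np.radians(86.9))]);b=np.array([.5322,.1315])
s=env.observe();p=s["position"]; print("X",(p[:2]-b)@e,p,s["ft_force"])
im,d=imaging.get_image("wrist");cv2.imwrite("pics/w9.png",im)
```

```text
X 0.042858072654399317 [0.53494497 0.17427222 0.11520874] [ 0.52834297 -0.56428193  0.39055851]
```

View pics/w9.png

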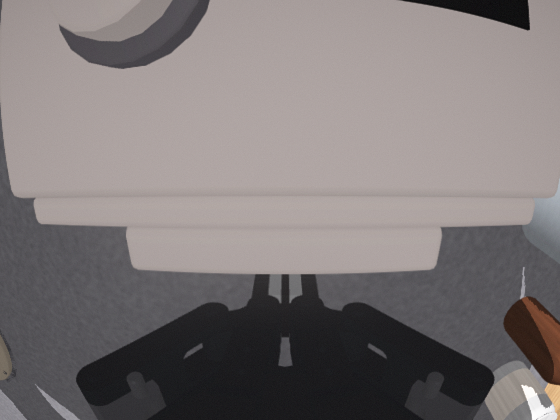

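The drawer is nearly shut. I'll creep until the stop shows in the force.

Call:
step_arm:
  steps: [0,0.005,0,0,0,0,0,0,0.01,0,0,0,0,0,0,0.01,0,0,0,0,0]

```text
time_s: 13.2
position: [0.5351, 0.1765, 0.1152]
tool_rot: [[0.054, 0.999, -0.0], [0.999, -0.054, -0.002], [-0.002, -0.0, -1.0]]
ft_force: [-2.0, -7.0, 1.5]
grip_width: -0.0001
```

Call:
step_arm:
  steps: [0,0.005,0,0,0,0,0,0,0.01,0,0,0,0,0,0,0.01,0,0,0,0,0]

```text
time_s: 13.5
position: [0.5351, 0.1766, 0.1153]
tool_rot: [[0.054, 0.999, -0.001], [0.998, -0.054, -0.007], [-0.007, -0.001, -1.0]]
ft_force: [-3.4, -22.9, 4.8]
grip_width: 0.0
```

The stop is reached: 23 N with no further motion, at the lip position expected for shut. I'll back off and rise.

Call:
step_arm:
  steps: [0,-0.05,0,0,0,0,0,0,-0.1,0,0,0,0,0,0,-0.1,0,-0.15,0,0,0,0,-0.1,0,-0.3,0,0,0,0,-0.1,0,-0.4,0,0,0,0,-0.1,0,-0.4,0,0,0]

```text
time_s: 14.1
position: [0.535, 0.15, 0.2395]
tool_rot: [[0.054, 0.998, 0.009], [0.999, -0.054, 0.001], [0.002, 0.009, -1.0]]
ft_force: [0.3, 0.3, -1.5]
grip_width: 0.0
```

Run:
```python
from h import *
im,d=imaging.get_image("wrist");cv2.imwrite("pics/w10.png",im)
K=imaging.get_calibration("wrist");M=K["camera_matrix"];T=K["world_from_camera"]
v,u=np.mgrid[:420,:560]; a=(u-M[0,2])/M[0,0]; b=(v-M[1,2])/M[1,1]; th=np.hypot(a,b)+1e-9
k=np.tan(np.minimum(th,1.5))/th
P=np.stack([a*k*d,b*k*d,d],-1)@T[:3,:3].T+T[:3,3]
X,Y,Z=P[...,0],P[...,1],P[...,2]
near=(abs(X-.495)<.06)&(abs(Y-.298)<.06)&(d>0)
print("housing",np.median(Z[near&(Z<.142)]))
m=near&(Z>.145); print(m.sum(),np.percentile(Z[m],[5,50,95])); zt=np.percentile(Z[m],80)
m=near&(abs(Z-zt)<.003); print(zt,m.sum(),P[m].mean(0),cv2.minEnclosingCircle((P[m][:,:2]*1000).astype(np.float32)))
e=np.array([np.cos(np.radians(86.9)),np.sin(np.radians(86.9))]);bb=np.array([.5322,.1315])
XX=(P[...,:2]-bb)@e; YY=(P[...,:2]-bb)@np.array([-e[1],e[0]])
m=(Z>.128)&(Z<.142)&(XX<.16)&(abs(YY)<.1); print("housing face X",np.percentile(XX[m],[1,2]))
m=(Z>.118)&(Z<.127)&(abs(YY)<.12)&(abs(YY)>.08)&(XX<.12); print("panel X",np.percentile(XX[m],[2,50,98]))
m=(Z>.10)&(Z<.127)&(abs(YY)<.06)&(XX<.12)&(XX>.03); print("lip X",np.percentile(XX[m],[2,50,98]))
plan([.4945,.299,.20],-3.1)
im,d=imaging.get_image("top");cv2.imwrite("pics/top2.png",im)
im,d=imaging.get_image("scene");cv2.imwrite("pics/scene2.png",im)
```

```text
housing 0.13207046067433814
1954 [0.14573943 0.15970354 0.16116285]
0.16050663240357302 1548 [0.48920455 0.29370137 0.15992738] ((489.5771789550781, 299.0885314941406), 19.545255661010742)
housing face X [0.09313334 0.09382837]
panel X [0.0781407  0.08466282 0.09122247]
lip X [0.05696804 0.07448147 0.09113625]
t 14.15 pos [0.5341 0.15   0.2368] shift [ 0.4887 -0.1592  0.1224] turn [ 0.0051 -0.0013 -0.0001] rows 3.2 0.0
```

View pics/w10.png

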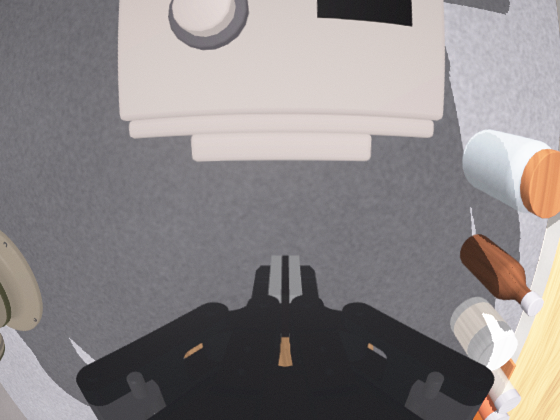

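View pics/scene2.png

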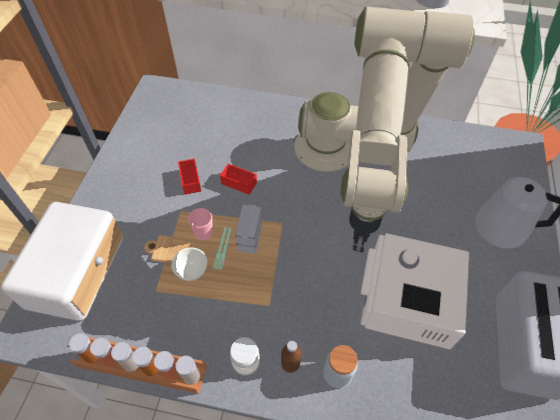

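The drawer front is flush with the housing in the scene and wrist pictures, and the other items are unmoved. The button is at (0.4896,0.299), top z 0.160, radius 19.5 mm, as given. I'll hover over it.

Run:
```python
from h import *
plan([.4896,.299,.20],-3.1)
```

```text
t 14.25 pos [0.5332 0.15   0.2341] shift [ 0.4881 -0.1718  0.1141] turn [-0.0021 -0.0002 -0.0001] rows 3.2 0.0
```

Call:
step_arm:
  steps: [0,0.16,-0.06,0,0,0,0,0,0.32,-0.12,0,0,0,0,0,0.44,-0.16,0.03,0,0,0,0,0.488,-0.172,0.08,0,0,0,0,0.488,-0.172,0.11,0,0,0,0,0.488,-0.172,0.11,0,0,0,0,0.488,-0.172,0.11,0,0,0]

```text
time_s: 14.95
position: [0.4904, 0.2982, 0.2018]
tool_rot: [[0.055, 0.998, -0.001], [0.998, -0.055, -0.0], [-0.0, -0.001, -1.0]]
ft_force: [0.4, -0.4, 0.4]
grip_width: 0.0002
```

Run:
```python
from h import *
plan([.4896,.299,.18],-3.1)
plan([.4896,.299,.1655],-3.1)
```

```text
t 14.95 pos [0.4904 0.2982 0.2018] shift [ 0.0027 -0.0028  0.0728] turn [-0.001   0.0006 -0.0015] rows 0.4 0.0
t 14.95 pos [0.4904 0.2982 0.2018] shift [ 0.0027 -0.0027  0.1211] turn [-0.001   0.0006 -0.0015] rows 0.7 0.0
```

Call:
step_arm:
  steps: [0,0.002,-0.002,0.03,0,0,0,0,0.002,-0.002,0.06,0,0,0,0,0.002,-0.002,0.085,0,0,0,0,0.002,-0.002,0.1,0,0,0,0,0.002,-0.002,0.115,0,0,0,0,0.002,-0.002,0.115,0,0,0]

```text
time_s: 15.55
position: [0.4896, 0.2994, 0.1683]
tool_rot: [[0.054, 0.999, 0.001], [0.999, -0.054, -0.001], [-0.001, 0.001, -1.0]]
ft_force: [-1.3, -3.7, 9.2]
grip_width: -0.0001
```

Call:
step_arm:
  steps: [0,0,0,0.005,0,0,0,0,0,0,0.01,0,0,0,0,0,0,0.01,0,0,0]

```text
time_s: 15.85
position: [0.4897, 0.2994, 0.1678]
tool_rot: [[0.054, 0.999, 0.003], [0.999, -0.054, -0.0], [0.0, 0.003, -1.0]]
ft_force: [-7.2, -7.3, 26.2]
grip_width: -0.0001
```

The button is on its stop: 26 N, with only 0.5 mm of movement. I'll lift off and check.

Call:
step_arm:
  steps: [0,0,0,-0.03,0,0,0,0,0,0,-0.08,0,0,0,0,-0.1,0,-0.2,0,0,0,0,-0.25,0,-0.3,0,0,0,0,-0.4,0,-0.3,0,0,0,0,-0.4,0,-0.3,0,0,0,0,-0.4,0,-0.3,0,0,0]

```text
time_s: 16.55
position: [0.483, 0.1794, 0.2546]
tool_rot: [[0.056, 0.998, -0.0], [0.998, -0.056, 0.0], [0.0, -0.0, -1.0]]
ft_force: [-0.4, -0.3, -0.3]
grip_width: 0.0004
```

Run:
```python
from h import *
im,d=imaging.get_image("wrist");cv2.imwrite("pics/w11.png",im)
K=imaging.get_calibration("wrist");M=K["camera_matrix"];T=K["world_from_camera"]
v,u=np.mgrid[:420,:560]; a=(u-M[0,2])/M[0,0]; b=(v-M[1,2])/M[1,1]; th=np.hypot(a,b)+1e-9
k=np.tan(np.minimum(th,1.5))/th
P=np.stack([a*k*d,b*k*d,d],-1)@T[:3,:3].T+T[:3,3]
Z=P[...,2]; m=(np.hypot(P[...,0]-.4896,P[...,1]-.299)<.014)&(d>0); print("button z",m.sum(),np.median(Z[m]))
e=np.array([np.cos(np.radians(86.9)),np.sin(np.radians(86.9))]);bb=np.array([.5322,.1315])
XX=(P[...,:2]-bb)@e; YY=(P[...,:2]-bb)@np.array([-e[1],e[0]])
m=(Z>.118)&(Z<.127)&(abs(YY)<.12)&(abs(YY)>.08)&(XX<.12); print("panel X",np.percentile(XX[m],[2,50,98]))
m=(Z>.10)&(Z<.127)&(abs(YY)<.06)&(XX<.12)&(XX>.03); print("lip X",np.percentile(XX[m],[2,50,98]))
im,d=imaging.get_image("scene");cv2.imwrite("pics/scene3.png",im)
s=env.observe();print(s["position"],s["time_s"],s["ft_force"])
```

```text
button z 1376 0.16244777946916417
panel X [0.07839935 0.08551376 0.09176808]
lip X [0.05829382 0.07534124 0.09133035]
[0.48287317 0.1806993  0.25417453] 16.65 [-0.56781566 -0.4645611   0.20518275]
```

View pics/w11.png

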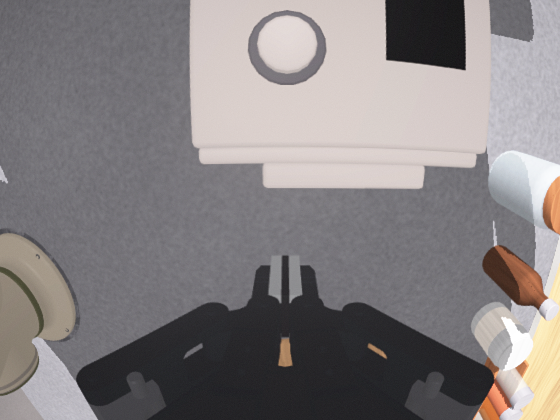

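View pics/scene3.png

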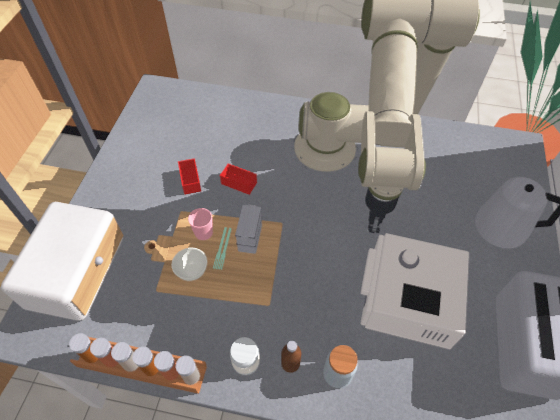

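The button is back up (z 0.162, round at (287,44)), the drawer is flush, and the arm touches nothing. I'll hand it in.

```bash
python3 -c "
from rig import close_job
print(close_job())"
```

```text
the job is handed in; nothing more can be done
None
```

The job is done and handed in at about 17 s of the 58 s allowed.

- **Tier:** I took the single open tier off the tray and set it on the drawer floor between the rails. It touched down at about 12 N, and the wrist picture after release showed it flat and centred.
- **Drawer:** I pushed the lip until the drawer met its stop, at about 23 N with no further motion. The lip then stood where a shut drawer puts it, and the later pictures show the drawer front flush with the housing.
- **Button:** I pressed it to its stop, at about 26 N with only 0.5 mm more movement (9 N holds it down). It then sprang back to z ≈ 0.16 m.
- **Other items:** In the last scene picture the stack, cup, bowl, forks and the red look-alikes are where they started. The gripper was clear, with about 0 N at the wrist.

- **Button travel:** from the measured heights it came out at about 10–11.5 mm, not exactly 12 mm. That is within the 2 mm calibration error, and the force rise says it was on the stop.
- **Tier height:** my depth fit of the tier rim after release gave an unusable result, so I judged the placing by the picture and the touchdown height. The tier cannot be seen with the drawer shut.

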